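# Press a re-glued order pad in the counter clamp

### The arm

A 6-joint arm with a two-finger parallel gripper is mounted at the origin on a cart in front of the work surface, level with it; the furniture and walls round the work are solid. World frame = base frame: x ahead of the robot, y to its left, z up, the work surface at z = 0. Lengths are in m, angles in degrees, forces in N, time in s.
With the tool pointing down it reaches from about 0.275 to 0.725 m from the base axis. Payload 15.9 kg.
Tool frame: the origin (TCP) lies midway between the tips of the shut fingers; the grasp point (between the pads) lies 19 mm behind it; z points along the fingers, y is the line along which they close (so a half turn about z gives the same grasp; the last joint's range is limited). The gripper opens to 85 mm and grips with 20 to 120 N. Pads are 22 mm wide; open, the fingers measure 114 mm over their backs; the gripper's body (76 mm by 85 mm) begins 54 mm behind the grasp point. The pads swing forward as they close: fully open they stand 13 mm farther back than shut.
Start: joints at [-75.115, 12.198, -1.971, 75.831, 0, 90], TCP at [0.128, -0.483, 0.231] pointing down, gripper open.
Joint ranges: [-170.91, 170.91], [-42.67, 98.43], [-65.05, 77.54], [-120.47, 116.71], [-90, 82.35], [-180, 180]. Speed limits (degrees/s): [108.29, 108.29, 136.94, 147.25, 180, 180].

### API

Orientations are given as [roll, pitch, yaw] about the fixed x, y, z axes, in that order (R = Rz(yaw) Ry(pitch) Rx(roll)).
In Python, from station import get_state, get_image, sign_off gives the robot as it stands. The module is installed in compiled form; this text tells all that it offers.
- The arm moves only by the tool send_rows, never from a script. Its arguments are lists of equal length, an entry for each row: "translation": the shift along the tool's x, y, z in units of 200 mm (1.0 is 200 mm), a list of three; "yaw": the turn about the tool's z in units of 180 degrees (1.0 is 180 degrees); "jaw": the finger opening in mm, from 0 to 85.4. A call has 1 to 5 rows; each row is the pose to reach, as a shift and turn from the pose commanded when the call began, along the tool's axes at that moment, turning the shorter way round; what a row does not reach only later rows make up. A row lasts 1/12 s, in which the tool goes at most 41.7 mm and 7.16 degrees, less where a joint would pass 70% of its speed; a pose out of reach is approached as far as the arm can. A call with a number of a shift or a turn outside -1 to 1 is refused whole. A call with a gripper value outside its range is refused whole. The fingers move at their own pace and stop on an object; the grip force is fixed at half the most. Time passes only in rows, so rows that repeat a pose let the fingers close. It gives the time, the measured TCP pose, the force, the opening and the grip force at its end, in the units of the state.
- get_state(): the state, without advancing time (a new reading comes with each control period).
- get_image(name): name is "scene" or "top"; returns a dict with "color" (384x512x3 uint8, red, green, blue), "fx", "fy", "cx", "cy" (pixels), "R" (3x3) and "t" (3): a world point X has camera coordinates R X + t. Camera axes: x right, y down, z forward; pixel columns grow to the right and rows downward; lengths in m; the calibration is good to about 2 mm. A picture is of the moment at which its call begins. There is no depth.
- sign_off(): hands the job in; it is judged then, once.
The state is a dict: "time_s": time; "joints": joint angles; "qd": joint speeds; "tau": joint torques, N m; "tool_pos": TCP position; "eef_rot": TCP orientation; "contact_force": force on the tool from outside, world axes, zero at the start; "torque": the same for the moment, N m; "finger_gap": finger opening in m; "grasp_force": force on a finger pad.
Only numpy, scipy, OpenCV 4.12 (cv2) and the standard library are available. Lean on these libraries where they do the work, as an engineer would, in place of code of your own. Each camera call takes 0.05 s, during which the arm holds its last target. There are 200 camera calls.

### The job

The order pad standing in the wooden stand has just been re-glued: put it on its long edge into the slot of the counter clamp, roughly centred on the jaw and right down on the clamp's base, and let it go. Then pump the clamp's trigger (squeeze it towards the fixed grip, let it spring right back, squeeze again) until the jaw's sprung wooden face presses on the pad and is pushed back about 3 to 10 mm on its spring, without ever driving that face all the way back, which would crush the pad. Do not let go at the end: the job finishes while you are still holding the trigger squeezed, so that the jaw keeps pressing; move the jaw only by the trigger, and leave the other things on the counter where they are.

Things in the scene. Friction and masses are not known exactly. Their poses are not given: they have to be found in the camera images.
- pad_center (a point): Centre of the loose order pad: white paper block with a binding strip at one short side, 150 x 100 x 12.5 mm, 0.15 kg. It starts upright on a long edge in the stand, foot 8 mm and top edge 108 mm above the counter. x axis along the 150 mm side, y along the 100 mm side (upright), z through the thickness.
- stand: Fixed brown wooden stand, 150 (x) x 70 (y) mm, origin at the centre of its underside; floor 8 mm above the counter; four stubby uprights (at x +-45 mm, 45 mm above the counter) hold the pad in a 16 mm wide slot that runs along the stand's x axis.
- clamp: Fixed counter clamp on a dark steel base plate 170 (x) x 215 (y) mm, 12 mm thick; origin at counter level, plate from y -115 to +100 mm. From -y to +y: swinging trigger, fixed grip (black uprights, 152 and 138 mm high; a rubber stop between), bar guide, push bar (its tail sticks out at -y) with jaw (top 71 mm above the counter), slot, pale wooden anvil (72 mm high).
- slot (a point): Middle of the slot's floor, on the base plate 12 mm above the counter; axes as clamp. Slot along x, 17 mm wide (y -8.5 mm: two lips; +8.5 mm: anvil face). Lips at x +-45 to +-75 mm lean outward at the top, 55 mm above the counter; the jaw passes between them. Seated, the pad's centre is 50 mm above this point; the jaw pushes the pad against the anvil, centre then 2 mm to +y.
- handle (a point): Point 125 mm above the counter, midway between the outer faces of trigger and fixed grip when fully squeezed (33 mm apart; 50 mm at rest); axes as clamp. The grip, 30 mm wide (x), has its outer face 16 mm to +y and never moves; the trigger, 24 mm wide, has its outer face 34 mm to -y at rest, 17 mm squeezed. Fingers from above can straddle both.
- trigger_pad (a point): Centre of the black trigger upright (24 x 12 mm, top 152 mm above the counter) at gripping height, 125 mm above the counter. It pivots near the base plate and swings to the clamp's +y towards the fixed grip.
- trigger (a joint): Trigger angle, rad: 0 released, about 0.155 fully squeezed (stop). A spring returns it; squeezing takes 2 N at gripping height, up to about 9 N when the jaw presses. Ratchet with 3.5 mm teeth: a full squeeze moves the jaw 7 to 8 mm, a part squeeze less; let the trigger back nearly to 0 before each new squeeze.
- clamp_bar (a joint): Travel of the push bar and jaw towards the slot, m, 0 to 0.06; it starts between 0 and 0.017. Light friction (2.5 N) holds it while the trigger goes back; it slips back a little if let go while the jaw presses harder than that.
- jaw_pad (a joint): How far the jaw's sprung face is pushed back towards its back plate, m: 0 free, 0.014 fully back. Spring about 0.7 N per mm.
- jaw_face (a point): Middle of the pale wooden face of the jaw (40 x 34 mm), 54 mm above the counter; y axis towards the slot. Before pressing, with clamp_bar at 0, it is 40.5 mm from the middle of the slot; it meets the pad pressed against the anvil at clamp_bar = 0.0365.
Mind the look-alikes: they are no part of the job. What is meant by the part that bears pad_center is not black, and is the larger of those in its own colour.

How it is judged:
By the outcome, as a careful person would: the job done as asked, in the order asked, and still so for the second after the job is handed in, while the arm keeps its last pose, push and grip.
It also fails if it takes over 61 s, if anything falls off the work surface, if the arm or the gripper's body presses on something with over 40 N, if the wrist force passes 120 N, or if a joint passes its speed limit or range.

## Working session

There is one attempt and no reset: what is moved stays moved. The work goes in short steps, Python scripts to look and compute and a tool call to move; the robot and the scene stay as the last step left them, time stands still between calls to the robot, and variables do not carry over. Pictures are saved under pics/ and viewed, at most 10 in all, crops included, and the job is handed in when it is done.

Besides the shell and the picture viewer there is one more tool, called after "Emit:" as name(argument=value, ...) on one line, values as JSON. send_rows: Moves the arm, as the interface text tells. Its arguments: {"type":"object","properties":{"translation":{"type":"array"},"yaw":{"type":"array"},"jaw":{"type":"array"}},"required":["translation","yaw","jaw"]}

```bash
mkdir -p pics; cat > h.py <<'E'
import numpy as np, cv2
from station import get_state, get_image, sign_off
def snap(n,f=None):
    im=get_image(n)
    if f: cv2.imwrite('pics/'+f,im['color'][:,:,::-1])
    return im
def ray(im,u,v,z):
    d=np.array([(u-im['cx'])/im['fx'],(v-im['cy'])/im['fy'],1.]);R=np.array(im['R']);t=np.array(im['t'])
    c=-R.T@t; w=R.T@d; return c+w*(z-c[2])/w[2]
def proj(im,X):
    p=np.array(im['R'])@np.array(X)+np.array(im['t']); return im['fx']*p[0]/p[2]+im['cx'],im['fy']*p[1]/p[2]+im['cy']
E
python3 - <<'E'
from h import *
for n in('scene','top'):
    im=snap(n,n+'0.png'); print(n,im['fx'],im['cx'],im['cy'],np.round(-np.array(im['R']).T@np.array(im['t']),3),np.round(im['R'],2).tolist())
print(get_state())
E
```

```text
scene 396.2251708637783 254.60078981778364 189.5209007975663 [0.069 0.532 0.767] [[-0.81, -0.59, -0.01], [-0.45, 0.62, -0.65], [0.39, -0.52, -0.76]]
top 404.94794993013244 262.80820650797887 186.1309146986093 [0.255 0.082 1.186] [[0.03, -1.0, 0.02], [-0.99, -0.03, -0.14], [0.14, -0.02, -0.99]]
{'time_s': 0.1, 'joints': array([-7.51145052e+01,  1.22187422e+01, -2.00230108e+00,  7.58308788e+01,
       -9.36117962e-04,  9.00002449e+01]), 'qd': array([-0.01961794,  0.00291527,  0.17041543,  0.0113345 , -0.05816625,
        0.03849444]), 'tau': array([ 3.08684146e-03, -6.87244034e+01,  4.87808597e+01,  1.20755337e-02,
        4.66157519e-05,  1.99695671e-05]), 'tool_pos': array([ 0.12836592, -0.48294664,  0.23091015]), 'eef_rot': array([-1.79948078e+02,  9.36339474e-04,  1.48852508e+01]), 'contact_force': array([-0.38841017, -0.33378607, -0.86415385]), 'torque': array([ 0.01433433, -0.02626298,  0.05942289]), 'grasp_force': 0.0, 'finger_gap': 0.0854504027197423}
```

View pics/scene0.png

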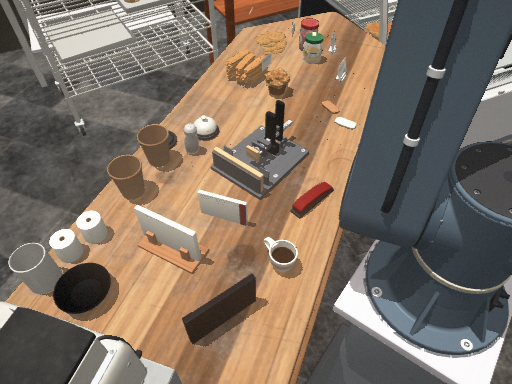

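View pics/top0.png

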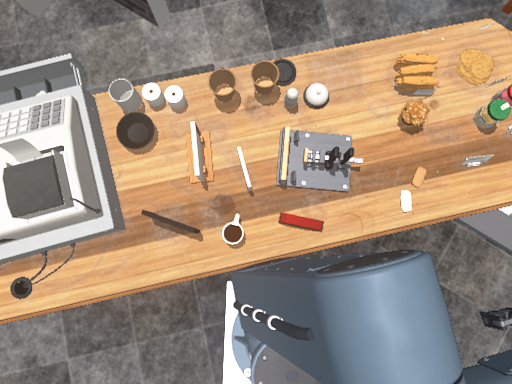

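The pictures show three look-alike pads:
- **In the wooden stand:** larger white pad, scene (168,232), top (197,150).
- **Free-standing:** smaller white pad with a red strip, scene (223,207), top (245,168).
- **Lying nearby:** black one, scene (220,308), top (170,222).

I choose the white one in the stand. The clamp is at top (316,160), with its anvil at u≈285 and trigger at u≈355.

```bash
python3 - <<'E'
from h import *
im=snap('top'); c=im['color'];s=snap('scene')
a=cv2.resize(c[110:210,170:380],None,fx=3.8,fy=3.8,interpolation=cv2.INTER_CUBIC)
b=cv2.resize(s['color'][90:280,120:330],None,fx=2.8,fy=2.8,interpolation=cv2.INTER_CUBIC)
cv2.imwrite('pics/a.png',a[:,:,::-1]);cv2.imwrite('pics/b.png',b[:,:,::-1])
hsv=cv2.cvtColor(c,cv2.COLOR_RGB2HSV)
def comp(name,m,z,box):
    u0,v0,u1,v1=box; k=np.zeros(m.shape,np.uint8);k[v0:v1,u0:u1]=m[v0:v1,u0:u1]
    cs,_=cv2.findContours(k,cv2.RETR_EXTERNAL,cv2.CHAIN_APPROX_NONE)
    q=max(cs,key=cv2.contourArea); r=cv2.boxPoints(cv2.minAreaRect(q))
    P=np.array([ray(im,u,v,z)[:2] for u,v in r]); e=np.diff(np.vstack([P,P[:1]]),axis=0)
    L=np.linalg.norm(e,axis=1);i=L.argmax()
    print(name,'area',cv2.contourArea(q),'box',np.round(r).tolist(),'centre',np.round(P.mean(0),4),'size',np.round(L[:2],4),'long dir',np.round(np.degrees(np.arctan2(e[i,1],e[i,0])),1))
H,S,V=[hsv[...,i].astype(int) for i in range(3)]
white=((S<45)&(V>150)).astype(np.uint8)
comp('pad',white,.108,(180,112,218,190)); comp('small',white,.08,(232,140,258,195))
wood=((S>40)&(S<140)&(V>170)&(H<30)).astype(np.uint8)
comp('anvil',wood,.072,(276,120,298,190))
dark=((S<110)&(V<130)).astype(np.uint8)
dark=cv2.morphologyEx(dark,cv2.MORPH_CLOSE,np.ones((5,5)))
comp('plate',dark,.012,(270,125,356,195))
E
```

```text
pad area 248.0 box [[189.0, 121.0], [195.0, 121.0], [201.0, 178.0], [195.0, 179.0]] centre [0.5053 0.2501] size [0.0172 0.1605] long dir -171.0
small area 125.5 box [[236.0, 147.0], [240.0, 146.0], [251.0, 187.0], [247.0, 188.0]] centre [0.4665 0.1168] size [0.0115 0.1218] long dir -163.0
anvil area 504.0 box [[276.0, 120.0], [297.0, 120.0], [297.0, 179.0], [276.0, 179.0]] centre [ 0.523  -0.0017] size [0.0599 0.1704] long dir -179.0
plate area 772.0 box [[301.0, 170.0], [306.0, 140.0], [354.0, 147.0], [349.0, 178.0]] centre [ 0.5126 -0.1289] size [0.0929 0.1448] long dir -96.9
```

View pics/a.png

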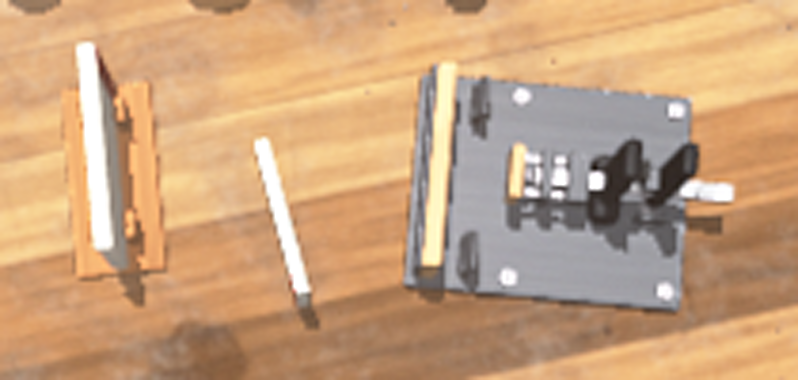

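View pics/b.png

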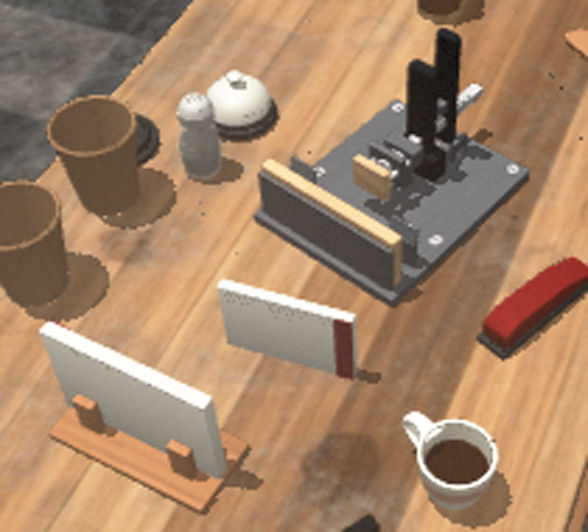

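Both crops confirm the choice: the white pad in the brown stand has its top edge from crop (85,44) to (105,248), and the free white pad is shorter. The plate corners are at crop (433,66), (690,98), (681,310) and (406,287), and the anvil top runs from (448,62) to (430,268).

```bash
cat >> h.py <<'E'
def crop(im,x,y,z): return ray(im,170+(x+.5)/3.8-.5,110+(y+.5)/3.8-.5,z)[:2]
def ang(a,b): d=b-a; return np.degrees(np.arctan2(d[1],d[0])),np.linalg.norm(d)
E
python3 - <<'E'
from h import *
im=snap('top');s=snap('scene')
f=lambda L,z:np.array([crop(im,x,y,z) for x,y in L])
P=f([(433,66),(690,98),(681,310),(406,287)],.012)
print('plate',P.round(4).tolist(),'mean',P.mean(0).round(4)); 
for i in range(4): print(ang(P[i],P[(i+1)%4]))
A=f([(440,62),(456,62),(438,268),(422,268)],.072); print('anvil',A.round(4).tolist(),A.mean(0),ang((A[2]+A[3])/2,(A[0]+A[1])/2))
D=f([(76,45),(93,42),(112,246),(97,250)],.108); print('pad',D.round(4).tolist(),D.mean(0),ang((D[2]+D[3])/2,(D[0]+D[1])/2))
S=f([(64,92),(150,80),(165,270),(77,278)],.008); print('stand',S.round(4).tolist(),S.mean(0),ang((S[2]+S[3])/2,(S[0]+S[1])/2))
# scene view: crop b offset 120,90 scale 2.8
g=lambda L,z:np.array([ray(s,120+(x+.5)/2.8-.5,90+(y+.5)/2.8-.5,z)[:2] for x,y in L])
D=g([(41,328),(58,322),(221,398),(207,407)],.108); print('pad scene',D.round(4).tolist(),D.mean(0),ang((D[2]+D[3])/2,(D[0]+D[1])/2))
A=g([(261,166),(270,160),(401,235),(391,244)],.072); print('anvil scene',A.round(4).tolist(),A.mean(0),ang((A[2]+A[3])/2,(A[0]+A[1])/2))
P=g([(395,301),(528,172)],.012); print('plate scene',P.round(4).tolist(),ang(P[1],P[0]))
E
```

```text
plate [[0.6052, 0.004], [0.5865, -0.1994], [0.4176, -0.1922], [0.4285, 0.0209]] mean [ 0.5094 -0.0917]
(np.float64(-95.23719798789008), np.float64(0.20431414951475788))
(np.float64(177.55460929352088), np.float64(0.16912107576304453))
(np.float64(87.06808148499134), np.float64(0.21339926058462244))
(np.float64(-5.4550881689715105), np.float64(0.17750537403454517))
anvil [[0.5905, 0.0028], [0.591, -0.0092], [0.4345, 0.0009], [0.4341, 0.0126]] [0.51250283 0.00179436] (np.float64(-3.6244365278692614), np.float64(0.15681110068243198))
pad [[0.5827, 0.2685], [0.5854, 0.2564], [0.4367, 0.2349], [0.4335, 0.2453]] [0.5095762  0.25126864] (np.float64(8.509002809308924), np.float64(0.1506655446135512))
stand [[0.5748, 0.293], [0.5869, 0.2263], [0.4362, 0.2073], [0.4277, 0.2747]] [0.50637028 0.25034222] (np.float64(7.131965361695305), np.float64(0.15006993696146864))
pad scene [[0.5835, 0.2679], [0.5774, 0.2563], [0.431, 0.2358], [0.4339, 0.2475]] [0.50643977 0.25188997] (np.float64(7.876662642871681), np.float64(0.14938781820969274))
anvil scene [[0.5899, 0.0082], [0.5883, -0.0027], [0.4381, 0.0031], [0.4389, 0.0165]] [0.51378445 0.00627008] (np.float64(-2.6774155781479254), np.float64(0.1507906437498307))
plate scene [[0.4282, 0.025], [0.4182, -0.1834]] (np.float64(87.26700435382085), np.float64(0.20864026468053276))
```

Emit:
send_rows(translation=[[0.11,-0.12,0],[0.22,-0.24,0],[0.33,-0.37,0],[0.44,-0.49,0],[0.56,-0.61,0]], yaw=[0,0,0,0,0], jaw=[85,85,85,85,85])

```text
time_s: 0.72
tool_pos: [0.2054, -0.3351, 0.2312]
eef_rot: [180.0, -0.0, 14.8]
contact_force: [0.6, 0.4, 0.8]
finger_gap: 0.0848
grasp_force: 0.0
```

Emit:
send_rows(translation=[[0.11,-0.12,0],[0.22,-0.24,0],[0.33,-0.37,0],[0.44,-0.49,0],[0.56,-0.61,0]], yaw=[0,0,0,0,0], jaw=[85,85,85,85,85])

```text
time_s: 1.13
tool_pos: [0.2823, -0.1884, 0.2314]
eef_rot: [180.0, -0.0, 14.9]
contact_force: [0.9, -0.6, -0.1]
finger_gap: 0.085
grasp_force: 0.0
```

Emit:
send_rows(translation=[[0.11,-0.12,0],[0.22,-0.24,0],[0.33,-0.37,0],[0.44,-0.49,0],[0.56,-0.61,0]], yaw=[0,0,0,0,0], jaw=[85,85,85,85,85])

```text
time_s: 1.55
tool_pos: [0.3594, -0.0415, 0.2315]
eef_rot: [180.0, -0.0, 14.9]
contact_force: [0.4, -1.0, 0.1]
finger_gap: 0.0849
grasp_force: 0.0
```

Emit:
send_rows(translation=[[0.11,-0.12,0],[0.22,-0.24,0],[0.33,-0.37,0],[0.44,-0.49,0],[0.56,-0.61,0]], yaw=[0,0,0,0,0], jaw=[85,85,85,85,85])

```text
time_s: 1.97
tool_pos: [0.4363, 0.1053, 0.2314]
eef_rot: [180.0, -0.0, 14.9]
contact_force: [0.8, -0.2, 0.9]
finger_gap: 0.0854
grasp_force: 0.0
```

Emit:
send_rows(translation=[[0.11,-0.12,0],[0.22,-0.24,0],[0.33,-0.37,0],[0.44,-0.49,0],[0.534,-0.614,0]], yaw=[0.01,0.02,0.03,0.038,0.038], jaw=[85,85,85,85,85])

```text
time_s: 2.38
tool_pos: [0.5131, 0.1177, 0.231]
eef_rot: [-177.9, 0.1, 11.7]
contact_force: [1.2, 0.5, 0.2]
finger_gap: 0.0851
grasp_force: 0.0
```

Emit:
send_rows(translation=[[0,0,0.15],[0,0,0.3],[0,0,0.42],[0,0,0.5],[0,0,0.5]], yaw=[0,0,0,0,0], jaw=[85,85,85,85,85])

```text
time_s: 2.8
tool_pos: [0.5098, 0.1195, 0.1282]
eef_rot: [-177.8, 0.4, 11.9]
contact_force: [0.0, 0.1, -0.6]
finger_gap: 0.085
grasp_force: 0.0
```

```bash
python3 - <<'E'
from h import *
s=snap('scene');t=snap('top');st=get_state();print(st['tool_pos'],st['eef_rot'])
a=cv2.resize(s['color'][130:290,90:260],None,fx=3,fy=3,interpolation=cv2.INTER_CUBIC)
b=cv2.resize(t['color'][90:210,150:240],None,fx=3.3,fy=4,interpolation=cv2.INTER_CUBIC)
cv2.imwrite('pics/c.png',np.hstack([a[:480],b[:480]])[:,:,::-1])
E
```

```text
[0.5116153  0.11984118 0.13172048] [-1.77809252e+02  9.91509973e-02  1.19248263e+01]
```

View pics/c.png

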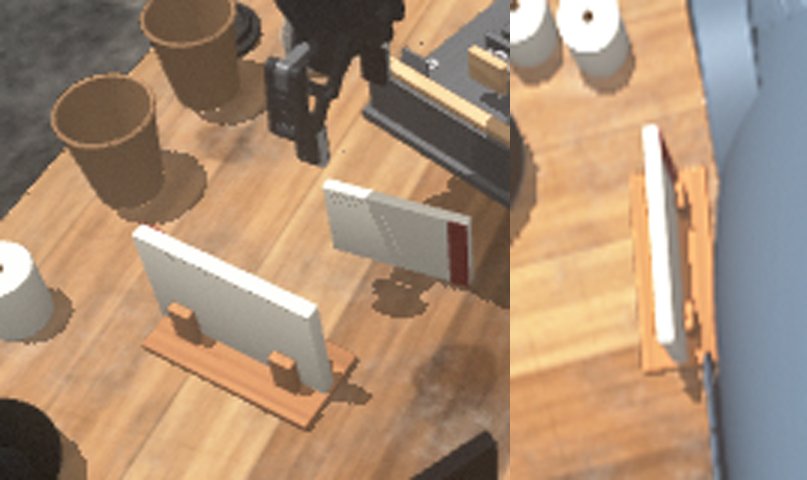

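The pad is untouched at left crop (230,290). The gripper stopped short, at y≈0.12 beside the small pad, so I'll check the joints.

```bash
python3 - <<'E'
from h import *
s=get_state()
for k in('joints','qd','tool_pos','eef_rot','contact_force'): print(k,np.round(s[k],3))
E
```

```text
joints [ 11.868  17.494  -9.638  62.969   2.191 179.943]
qd [ 0.034 -0.983  1.811  0.567 -0.066 -0.053]
tool_pos [0.512 0.12  0.132]
eef_rot [-1.77809e+02  9.90000e-02  1.19250e+01]
contact_force [ 0.642 -0.083  0.695]
```

Joint 6 hit its 180° limit. I'll take the grasp half a turn the other way, since it's symmetric.

Emit:
send_rows(translation=[[0,0,-0.1],[0,0,-0.2],[0,0,-0.3],[0,0,-0.4],[0,0,-0.5]], yaw=[-0.039,-0.078,-0.117,-0.156,-0.195], jaw=[85,85,85,85,85])

```text
time_s: 3.32
tool_pos: [0.5131, 0.1162, 0.2343]
eef_rot: [-178.3, -1.3, 47.4]
contact_force: [0.2, -0.4, -0.0]
finger_gap: 0.085
grasp_force: 0.0
```

Emit:
send_rows(translation=[[0,0,0],[0,0,0],[0,0,0],[0,0,0],[0,0,0]], yaw=[-0.039,-0.078,-0.117,-0.156,-0.195], jaw=[85,85,85,85,85])

```text
time_s: 3.73
tool_pos: [0.5132, 0.1162, 0.2333]
eef_rot: [-179.3, -2.1, 82.5]
contact_force: [-0.3, 0.6, 0.5]
finger_gap: 0.0848
grasp_force: 0.0
```

Emit:
send_rows(translation=[[0,0,0],[0,0,0],[0,0,0],[0,0,0],[0,0,0]], yaw=[-0.039,-0.078,-0.117,-0.156,-0.195], jaw=[85,85,85,85,85])

```text
time_s: 4.15
tool_pos: [0.5132, 0.1162, 0.2333]
eef_rot: [179.3, -2.1, 117.6]
contact_force: [-0.3, -0.2, -0.2]
finger_gap: 0.085
grasp_force: 0.0
```

Emit:
send_rows(translation=[[0,0,0],[0,0,0],[0,0,0],[0,0,0],[0,0,0]], yaw=[-0.039,-0.078,-0.117,-0.156,-0.195], jaw=[85,85,85,85,85])

```text
time_s: 4.57
tool_pos: [0.5132, 0.1162, 0.2332]
eef_rot: [178.3, -1.3, 152.7]
contact_force: [1.2, -0.1, 0.2]
finger_gap: 0.0849
grasp_force: 0.0
```

Emit:
send_rows(translation=[[0,0,0],[0,0,0],[0,0,0],[0,0,0],[0,0,0]], yaw=[-0.039,-0.078,-0.117,-0.156,-0.195], jaw=[85,85,85,85,85])

```text
time_s: 4.98
tool_pos: [0.5132, 0.1162, 0.2333]
eef_rot: [177.8, -0.1, -172.2]
contact_force: [0.2, 0.4, -0.2]
finger_gap: 0.0849
grasp_force: 0.0
```

```bash
cat >> h.py <<'E'
from scipy.spatial.transform import Rotation as Ro
def go(X,yaw=None):
    s=get_state();R=Ro.from_euler('xyz',s['eef_rot'],degrees=True).as_matrix()
    print('units',np.round(R.T@(np.array(X)-s['tool_pos'])/.2,3), end=' ')
    if yaw is not None: print('yaw',round(-((yaw-s['eef_rot'][2]+180)%360-180)/180,4),end=' ')
    print('at',s['tool_pos'].round(4),s['eef_rot'].round(2))
E
python3 - <<'E'
from h import *
print(get_state()['joints'])
go([.508,.2515,.2333],188.2); go([.508,.2515,.13],188.2)
E
```

```text
[11.44845538 15.24036491  2.20095254 76.89762363  2.18891565  3.67986294]
units [-0.065  0.673  0.025] yaw -0.0024 at [0.5132 0.1162 0.2333] [ 1.7781e+02 -8.0000e-02 -1.7223e+02]
units [-0.066  0.653  0.542] yaw -0.0024 at [0.5132 0.1162 0.2333] [ 1.7781e+02 -8.0000e-02 -1.7223e+02]
```

Emit:
send_rows(translation=[[-0.013,0.135,0.005],[-0.026,0.27,0.01],[-0.039,0.404,0.015],[-0.052,0.54,0.02],[-0.065,0.673,0.025]], yaw=[-0.001,-0.0024,-0.0024,-0.0024,-0.0024], jaw=[85,85,85,85,85])

```text
time_s: 5.4
tool_pos: [0.5084, 0.2529, 0.2335]
eef_rot: [177.8, -0.1, -172.2]
contact_force: [0.8, 0.4, -1.0]
finger_gap: 0.0849
grasp_force: 0.0
```

Emit:
send_rows(translation=[[0,-0.005,0.12],[0,-0.01,0.24],[0,-0.015,0.37],[0,-0.02,0.48],[0,-0.02,0.52]], yaw=[0,0,0,0,0], jaw=[85,85,85,85,85])

```text
time_s: 5.82
tool_pos: [0.5071, 0.251, 0.1261]
eef_rot: [177.8, -0.3, -172.1]
contact_force: [-1.0, -0.6, 0.5]
finger_gap: 0.0851
grasp_force: 0.0
```

Emit:
send_rows(translation=[[0,-0.003,0.08],[0,-0.006,0.16],[0,-0.009,0.23],[0,-0.01,0.275],[0,-0.01,0.275]], yaw=[0,0,0,0,0], jaw=[85,85,85,85,85])

```text
time_s: 6.23
tool_pos: [0.5074, 0.2513, 0.072]
eef_rot: [177.8, -0.3, -172.1]
contact_force: [-0.1, -0.5, -1.2]
finger_gap: 0.0848
grasp_force: 0.0
```

```bash
python3 - <<'E'
from h import *
go([.508,.2515,.074],188.2)
s=snap('scene');t=snap('top')
a=cv2.resize(s['color'][130:290,90:260],None,fx=3,fy=3,interpolation=cv2.INTER_CUBIC)
b=cv2.resize(t['color'][90:210,150:240],None,fx=3.3,fy=4,interpolation=cv2.INTER_CUBIC)
cv2.imwrite('pics/d.png',np.hstack([a[:480],b[:480]])[:,:,::-1])
E
```

```text
units [-0.003  0.001 -0.01 ] yaw -0.0019 at [0.5074 0.2513 0.072 ] [ 177.83   -0.26 -172.15]
```

View pics/d.png

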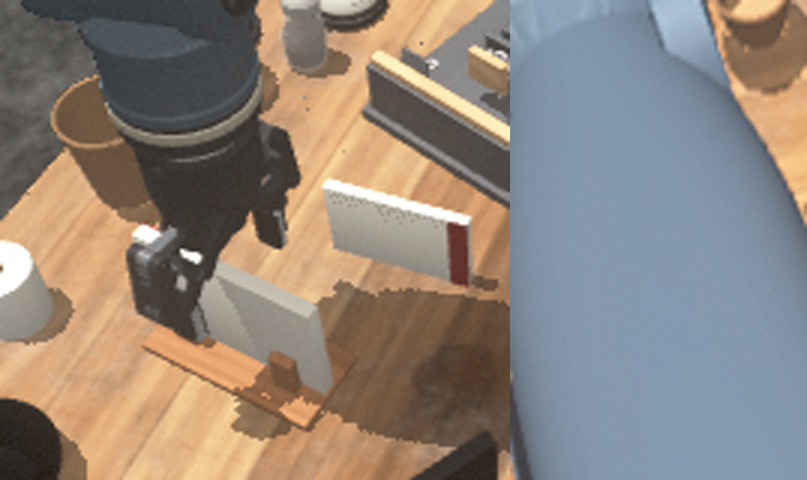

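The fingers straddle the pad: near tip at crop (195,335), far tip at (280,242), and their midpoint falls on the pad's middle. I'll grip and lift.

Emit:
send_rows(translation=[[0,0,0],[0,0,0],[0,0,0],[0,0,0],[0,0,0]], yaw=[0,0,0,0,0], jaw=[60,40,20,5,5])

```text
time_s: 6.75
tool_pos: [0.5076, 0.2514, 0.0726]
eef_rot: [177.8, -0.2, -172.1]
contact_force: [0.2, 0.6, 0.1]
finger_gap: 0.0251
grasp_force: 0.0
```

Emit:
send_rows(translation=[[0,0,0],[0,0,0],[0,0,0],[0,0,0],[0,0,0]], yaw=[0,0,0,0,0], jaw=[5,5,5,5,5])

```text
time_s: 7.17
tool_pos: [0.5076, 0.2514, 0.0725]
eef_rot: [177.8, -0.2, -172.1]
contact_force: [-2.0, -1.1, 6.5]
finger_gap: 0.0113
grasp_force: 58.5
```

```bash
python3 - <<'E'
from h import *
s=get_state();print(s['grasp_force'],s['finger_gap'],s['contact_force'],s['torque']);p=s['tool_pos']
go(p+[0,0,.13])
E
```

```text
58.52362632751465 0.011339721206944993 [-2.010913   -1.11572111  6.47680572] [-0.06048275  0.27510106  0.02437775]
units [ 0.002  0.025 -0.65 ] at [0.5076 0.2514 0.0725] [ 177.81   -0.2  -172.14]
```

Emit:
send_rows(translation=[[0,0.004,-0.1],[0,0.009,-0.24],[0,0.015,-0.4],[0,0.02,-0.55],[0,0.025,-0.65]], yaw=[0,0,0,0,0], jaw=[5,5,5,5,5])

```text
time_s: 7.58
tool_pos: [0.5084, 0.2516, 0.2051]
eef_rot: [177.8, -0.1, -172.1]
contact_force: [0.7, 0.6, -0.7]
finger_gap: 0.0113
grasp_force: 58.5
```

```bash
python3 - <<'E'
from h import *
s=get_state();print(s['grasp_force'],s['finger_gap'],s['contact_force'])
# clamp geometry: subpixel edge fit of anvil & plate in both views, gripper away from clamp?
for n in('top','scene'):
    im=snap(n); 
    cv2.imwrite('pics/e_%s.png'%n,im['color'][:,:,::-1])
t=cv2.imread('pics/e_top.png')[100:210,265:375];s=cv2.imread('pics/e_scene.png')[85:205,190:320]
A=cv2.resize(t,None,fx=3.6,fy=3.6,interpolation=cv2.INTER_CUBIC);B=cv2.resize(s,None,fx=3,fy=3.3,interpolation=cv2.INTER_CUBIC)
cv2.imwrite('pics/e.png',np.hstack([A,B]))
E
```

```text
58.49264681339264 0.011274849815942284 [ 0.74150412  0.61343259 -0.65680821]
```

View pics/e.png

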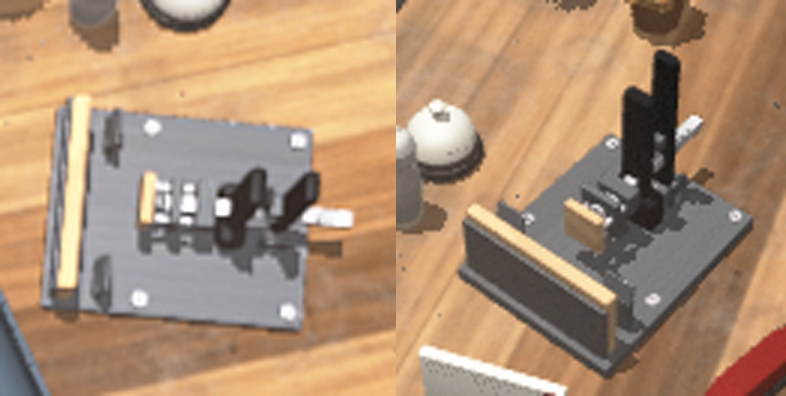

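Left crop shows the anvil strip from (80,97) to (66,288), jaw face at (148,200), trigger at (300,200) and the gripper clear of the clamp. Next I'll fit the edges at sub-pixel level.

```bash
python3 - <<'E'
from h import *
for n,(u0,v0,u1,v1) in (('top',(280,120,291,185)),('scene',(200,140,268,185))):
    im=get_image(n);c=im['color'];g=cv2.GaussianBlur(c,(0,0),.6).astype(float)
    hsv=cv2.cvtColor(c,cv2.COLOR_RGB2HSV).astype(int)
    pale=(hsv[...,0]>12)&(hsv[...,0]<26)&(hsv[...,1]>70)&(hsv[...,2]>175)
    k=np.zeros(pale.shape,np.uint8);k[v0:v1,u0:u1]=pale[v0:v1,u0:u1]
    nn,l,st,ce=cv2.connectedComponentsWithStats(k);j=1+st[1:,4].argmax();print(n,st[j],ce[j])
    q=np.argwhere(l==j)[:,::-1].astype(np.float32)
    cr=cv2.boxPoints(cv2.minAreaRect(q));P=np.array([ray(im,u,v,.072)[:2] for u,v in cr]);W=np.array([ray(im,u,v,.072)[:2] for u,v in q])
    print(cr.round(1).tolist(),P.round(4).tolist())
    m=W.mean(0);w,V=np.linalg.eigh(np.cov((W-m).T));print('mean',m.round(4),'dir',np.degrees(np.arctan2(*(V[::-1,1]*np.sign(V[0,1])))).round(2),'len,wid',(np.sqrt(12*w)[::-1]).round(4))
E
```

```text
top [280 120  11  60 208] [285.04326923 140.79807692]
[[280.0, 120.0], [290.0, 120.0], [290.0, 179.0], [280.0, 179.0]] [[0.6075, 0.0187], [0.6085, -0.0098], [0.4382, -0.0133], [0.4373, 0.0146]]
mean [0.5475 0.0029] dir 0.31 len,wid [0.1897 0.0281]
scene [ 200  140   63   45 1109] [218.53651939 161.92966637]
[[200.0, 140.0], [262.0, 140.0], [262.0, 184.0], [200.0, 184.0]] [[0.6386, 0.0021], [0.5086, -0.0919], [0.4205, 0.0312], [0.5379, 0.1163]]
mean [0.5499 0.0339] dir -47.76 len,wid [0.1707 0.1262]
```

```bash
python3 - <<'E'
from h import *
def edge(p):  # half-level crossing from bright to dark along p
    i=int(np.argmin(np.diff(p))); hi=p[max(0,i-2):i+1].max(); lo=p[i+1:i+4].min(); h=(hi+lo)/2
    for a in range(max(0,i-2),i+3):
        if p[a]>=h>p[a+1]: return a+(p[a]-h)/(p[a]-p[a+1])
t=get_image('top');R=t['color'][...,0].astype(float)
E=[]
for v in range(132,176):
    e=edge(R[v,282:298]); 
    if e is not None: E.append(ray(t,282+e,v,.072)[:2])
s=get_image('scene');R=s['color'][...,0].astype(float);S=[]
for u in range(220,262):
    vm=int(148+(u-215)*.58)  # strip approx
    col=R[vm-9:vm+6,u][::-1]; e=edge(col)
    if e is not None: S.append(ray(s,u,vm+5-e,.072)[:2])
for n,W in(('top',E),('scene',S)):
    W=np.array(W); 
    for _ in range(4):
        f=np.polyfit(W[:,0],W[:,1],1);r=W[:,1]-np.polyval(f,W[:,0]); W=W[abs(r)<max(.001,2*r.std())]
    print(n,len(W),'std',r.std().round(4),'deg',np.degrees(np.arctan(f[0])).round(2),'y at x=.5125',np.polyval(f,.5125).round(4),W[:,0].min(),W[:,0].max())
E
```

```text
top 44 std 0.0004 deg -3.36 y at x=.5125 -0.0057 0.4491554939252955 0.5732268173765711
scene 42 std 0.0003 deg -3.07 y at x=.5125 -0.0008 0.4437147771216551 0.5765688975415868
```

```bash
python3 - <<'E'
from h import *
go([.513,.1,.205],182.5); go([.513,-.0134,.205],176.8);go([.513,-.0134,.1565],176.8)
E
```

```text
units [ 0.076 -0.751 -0.048] yaw 0.0298 at [0.5074 0.2512 0.2009] [ 177.86   -0.34 -172.14]
units [ 0.153 -1.313 -0.069] yaw 0.0614 at [0.5074 0.2512 0.2009] [ 177.86   -0.34 -172.14]
units [ 0.152 -1.322  0.174] yaw 0.0614 at [0.5074 0.2512 0.2009] [ 177.86   -0.34 -172.14]
```

Emit:
send_rows(translation=[[0.015,-0.13,-0.01],[0.03,-0.29,-0.02],[0.045,-0.45,-0.03],[0.06,-0.6,-0.04],[0.076,-0.75,-0.048]], yaw=[0.012,0.024,0.036,0.05,0.0614], jaw=[5,5,5,5,5])

```text
time_s: 8.3
tool_pos: [0.5127, 0.099, 0.2051]
eef_rot: [177.9, -0.8, 176.7]
contact_force: [0.5, -0.5, -0.4]
finger_gap: 0.0113
grasp_force: 58.7
```

```bash
python3 - <<'E'
from h import *
go([.513,-.0134,.205],176.8);go([.513,-.0134,.1565],176.8)
E
```

```text
units [-0.034 -0.561 -0.02 ] yaw -0.0006 at [0.5127 0.099  0.2051] [177.93  -0.76 176.69]
units [-0.037 -0.57   0.222] yaw -0.0006 at [0.5127 0.099  0.2051] [177.93  -0.76 176.69]
```

Emit:
send_rows(translation=[[-0.007,-0.1,-0.004],[-0.015,-0.24,-0.01],[-0.022,-0.38,-0.015],[-0.03,-0.5,-0.018],[-0.034,-0.561,-0.02]], yaw=[0,0,0,0,0], jaw=[5,5,5,5,5])

```text
time_s: 8.72
tool_pos: [0.5133, -0.0142, 0.2049]
eef_rot: [177.9, -0.8, 176.7]
contact_force: [0.2, 0.2, -1.9]
finger_gap: 0.0117
grasp_force: 58.8
```

Emit:
send_rows(translation=[[0,-0.001,0.05],[0,-0.003,0.13],[0,-0.006,0.2],[0,-0.009,0.243],[0,-0.009,0.243]], yaw=[0,0,0,0,0], jaw=[5,5,5,5,5])

```text
time_s: 9.13
tool_pos: [0.5121, -0.0111, 0.155]
eef_rot: [177.9, -0.9, 176.9]
contact_force: [-0.5, 0.3, -0.4]
finger_gap: 0.0109
grasp_force: 58.9
```

```bash
python3 - <<'E'
from h import *
go([.513,-.0134,.1565],176.8)
s=snap('scene')
a=cv2.resize(s['color'][60:210,170:320],None,fx=4,fy=4,interpolation=cv2.INTER_CUBIC)
cv2.imwrite('pics/f.png',a[:,:,::-1])
go([.513,-.0134,.1565],176.8)
E
```

```text
units [-0.005 -0.011 -0.008] yaw 0.0003 at [ 0.5121 -0.0111  0.155 ] [177.9   -0.86 176.86]
units [-0.002 -0.011 -0.001] yaw 0.0003 at [ 0.5127 -0.0112  0.1564] [177.9   -0.77 176.85]
```

View pics/f.png

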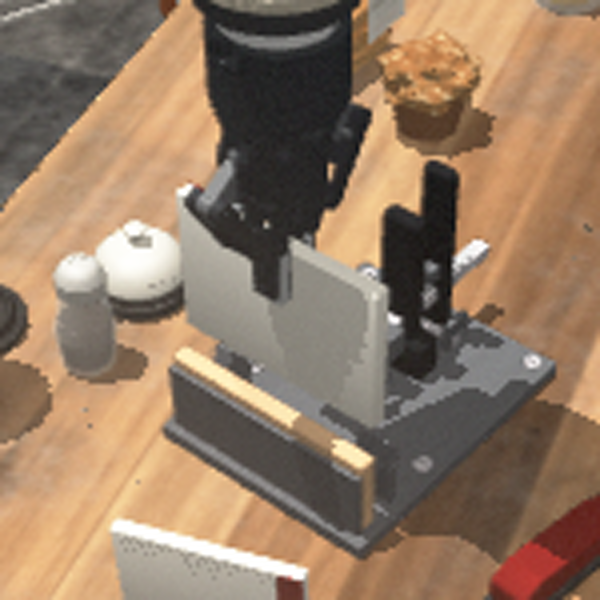

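The pad hangs level and clear above the slot. Its near end is at crop (365–387, 285–425), and the anvil strip runs from (185,355) to (370,462). I'll compare the pad's known position with what the camera reports.

```bash
python3 - <<'E'
from h import *
s=get_image('scene');st=get_state();p=st['tool_pos'];R=Ro.from_euler('xyz',st['eef_rot'],degrees=True).as_matrix()
print(p,st['eef_rot'])
# tool x ~ -world x ; near end = +75mm tool x ; tool y ~ +y world
for nm,dz in(('top',-.0355),('bot',.0645)):
  for sy in(6.25e-3,-6.25e-3):
    for sx in (.075,-.075):
      X=p+R@[sx,sy,dz]; u,v=proj(s,X); print(nm,sy,sx,X.round(4),'crop',round((u-170+.5)*4-.5,1),round((v-60+.5)*4-.5,1))
E
```

```text
[ 0.51326515 -0.01135599  0.15729976] [177.89689488  -0.68501362 176.8469534 ]
top 0.00625 0.075 [ 0.4391 -0.0023  0.1939] crop 379.5 295.9
top 0.00625 -0.075 [ 0.5888 -0.0106  0.1921] crop 177.4 189.6
top -0.00625 0.075 [ 0.4384 -0.0148  0.1934] crop 393.8 284.6
top -0.00625 -0.075 [ 0.5882 -0.023   0.1916] crop 192.1 179.9
bot 0.00625 0.075 [0.4381 0.0014 0.094 ] crop 375.0 428.8
bot 0.00625 -0.075 [ 0.5879 -0.0068  0.0922] crop 188.2 321.8
bot -0.00625 0.075 [ 0.4374 -0.0111  0.0935] crop 388.2 417.5
bot -0.00625 -0.075 [ 0.5872 -0.0193  0.0917] crop 201.8 312.0
```

```bash
python3 - <<'E'
from h import *
go([.513,-.0135,.1245],176.8)
E
```

```text
units [-0.001 -0.017  0.163] yaw 0.0003 at [ 0.5133 -0.0114  0.1573] [177.9   -0.69 176.85]
```

Emit:
send_rows(translation=[[0,-0.012,0.03],[0,-0.013,0.07],[0,-0.015,0.11],[0,-0.017,0.145],[0,-0.017,0.163]], yaw=[0,0,0,0,0], jaw=[5,5,5,5,5])

```text
time_s: 9.65
tool_pos: [0.5125, -0.0141, 0.1235]
eef_rot: [177.9, -0.7, 176.8]
contact_force: [0.0, 0.4, -2.3]
finger_gap: 0.0113
grasp_force: 58.9
```

```bash
python3 - <<'E'
from h import *
get_image('scene');st=get_state();print(st['contact_force'],st['torque'],st['finger_gap']);go([.513,-.0135,.093],176.8)
E
```

```text
[ 0.00766567  0.14806586 -2.26580191] [-0.03939493  0.03322134  0.04350313] 0.011499713899977497
units [-0.005 -0.002  0.151] yaw 0.0 at [ 0.5124 -0.0141  0.1233] [177.9   -0.73 176.81]
```

Emit:
send_rows(translation=[[0,0,0.025],[0,0,0.05],[0,-0.002,0.075],[0,-0.003,0.1],[0,-0.003,0.12]], yaw=[0,0,0,0,0], jaw=[5,5,5,5,5])

```text
time_s: 10.12
tool_pos: [0.5127, -0.0138, 0.1002]
eef_rot: [177.9, -0.6, 176.8]
contact_force: [1.1, -1.3, -0.8]
finger_gap: 0.0115
grasp_force: 58.9
```

```bash
python3 - <<'E'
from h import *
st=get_state();print(st['contact_force'],st['torque'],st['finger_gap']);go([.513,-.0135,.0775],176.8)
E
```

```text
[ 1.11298149 -1.27392136 -0.84499751] [-0.0420458  -0.00153514  0.03048856] 0.011514677247690766
units [-0.003 -0.002  0.113] yaw 0.0001 at [ 0.5127 -0.0138  0.1002] [177.9   -0.65 176.81]
```

Emit:
send_rows(translation=[[0,0,0.02],[0,0,0.04],[0,-0.001,0.06],[0,-0.002,0.08],[0,-0.002,0.095]], yaw=[0,0,0,0,0], jaw=[5,5,5,5,5])

```text
time_s: 10.53
tool_pos: [0.5125, -0.0135, 0.0813]
eef_rot: [177.9, -0.6, 176.8]
contact_force: [-0.4, 0.5, -1.5]
finger_gap: 0.0118
grasp_force: 58.9
```

```bash
python3 - <<'E'
from h import *
st=get_state();print(st['contact_force'],st['torque'],st['finger_gap']);go([.513,-.0135,.0755],176.8)
E
```

```text
[-0.42126762  0.5076351  -1.49083427] [-0.09796783 -0.06614588  0.01447854] 0.011817820558246376
units [-0.003 -0.001  0.029] yaw 0.0001 at [ 0.5125 -0.0135  0.0813] [177.9   -0.65 176.81]
```

Emit:
send_rows(translation=[[0,0,0.006],[0,0,0.012],[0,0,0.018],[0,0,0.022],[0,0,0.025]], yaw=[0,0,0,0,0], jaw=[5,5,5,5,5])

```text
time_s: 10.95
tool_pos: [0.5126, -0.0133, 0.0768]
eef_rot: [177.9, -0.6, 176.8]
contact_force: [-2.2, -0.3, 3.6]
finger_gap: 0.0111
grasp_force: 59.2
```

```bash
python3 - <<'E'
from h import *
st=get_state();print(st['contact_force'],st['torque'],st['finger_gap']);go([.513,-.0135,.0755],176.8)
E
```

```text
[-2.18578811 -0.32476417  3.60395357] [0.0404533  0.23562404 0.05117634] 0.011090127004485717
units [-0.002 -0.001  0.007] yaw 0.0001 at [ 0.5126 -0.0133  0.0768] [177.9   -0.63 176.81]
```

Emit:
send_rows(translation=[[0,0,0],[0,0,0],[0,0,0],[0,0,0],[0,0,0]], yaw=[0,0,0,0,0], jaw=[14,16,20,28,40])

```text
time_s: 11.37
tool_pos: [0.5126, -0.0133, 0.0769]
eef_rot: [177.9, -0.6, 176.8]
contact_force: [0.2, 0.4, -0.3]
finger_gap: 0.0388
grasp_force: 0.0
```

Emit:
send_rows(translation=[[0,0.001,-0.05],[0,0.004,-0.14],[0,0.01,-0.28],[0,0.016,-0.42],[0,0.021,-0.56]], yaw=[0,0,0,0,0], jaw=[45,45,45,45,45])

```text
time_s: 11.78
tool_pos: [0.5135, -0.0133, 0.1909]
eef_rot: [177.9, -0.6, 176.8]
contact_force: [1.1, 1.1, -0.7]
finger_gap: 0.045
grasp_force: 0.0
```

Emit:
send_rows(translation=[[0,0,-0.08],[0,0,-0.16],[0,0,-0.2],[0,0,-0.2],[0,0,-0.2]], yaw=[0,0,0,0,0], jaw=[60,75,75,75,75])

```text
time_s: 12.2
tool_pos: [0.5142, -0.0148, 0.2287]
eef_rot: [177.9, -0.6, 176.8]
contact_force: [0.7, -0.3, 0.1]
finger_gap: 0.0751
grasp_force: 0.0
```

```bash
python3 - <<'E'
from h import *
go([.513,-.0135,.2],176.8)
s=snap('scene')
a=cv2.resize(s['color'][80:210,190:320],None,fx=4.6,fy=4.6,interpolation=cv2.INTER_CUBIC)
cv2.imwrite('pics/g.png',a[:,:,::-1])
E
```

```text
units [0.005 0.001 0.144] yaw 0.0001 at [ 0.5142 -0.0148  0.2287] [177.9   -0.62 176.81]
```

View pics/g.png

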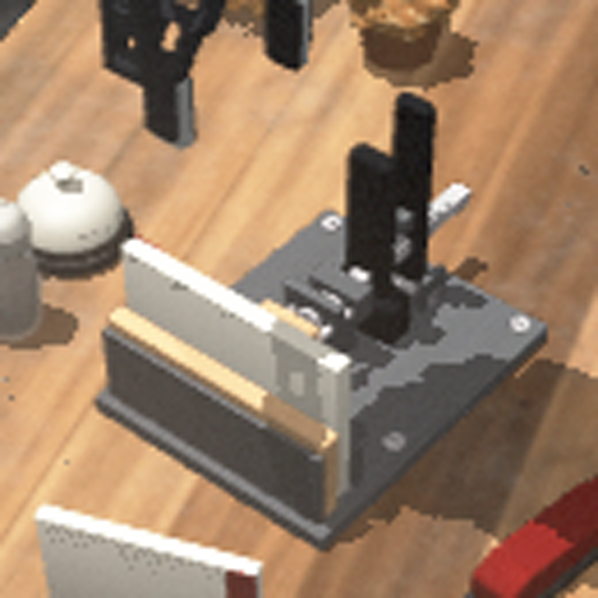

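The pad stands seated in the slot between anvil and lips, with its ends in line with the anvil's: top edge from crop (128,245) to (345,358). The fixed grip top is at (372,153) and the trigger top at (415,100). Next I'll measure the handle and the jaw's starting position.

```bash
python3 - <<'E'
from h import *
s=get_image('scene');t=get_image('top')
et=cv2.imread('pics/e_top.png')[...,::-1]
print('jaw rows (top) R:')
for v in (148,151,154,157,160): print(v,et[v,296:312,0].tolist())
print('grip/trigger rows, max channel cols 322-362')
g=et.max(2)
for v in (146,148,150,152,154,156,158,160): print(v,g[v,322:358].tolist())
sc=lambda L,z:np.array([ray(s,190+(x+.5)/4.6-.5,80+(y+.5)/4.6-.5,z)[:2] for x,y in L])
a=np.radians(-3.2);ex=np.array([np.cos(a),np.sin(a)]);ey=np.array([-np.sin(a),np.cos(a)])
o=np.array([.5125,-.0014-.0085]) # slot mid estimate
fr=lambda P:np.round(np.c_[(P-o)@ex,(P-o)@ey],4).tolist()
print('grip top',fr(sc([(350,150),(368,143),(395,158),(378,165)],.138)))
print('trig top',fr(sc([(395,100),(408,93),(434,105),(420,112)],.152)))
eb=lambda L,z:np.array([ray(s,190+(x-396+.5)/3-.5,85+(y+.5)/3.3-.5,z)[:2] for x,y in L])
print('jaw face top corners',fr(eb([(565,203),(604,224)],.071)),'bottom',fr(eb([(565,232),(603,250)],.037)))
E
```

```text
jaw rows (top) R:
148 [170, 169, 168, 169, 168, 168, 167, 164, 157, 237, 255, 249, 197, 161, 164, 166]
151 [171, 171, 168, 169, 169, 170, 168, 152, 167, 255, 255, 254, 255, 249, 243, 251]
154 [166, 167, 166, 166, 167, 166, 167, 143, 205, 255, 255, 242, 190, 178, 157, 248]
157 [167, 168, 167, 166, 166, 166, 161, 137, 246, 255, 255, 219, 135, 156, 164, 243]
160 [171, 170, 171, 170, 170, 170, 162, 128, 255, 255, 255, 201, 247, 255, 252, 215]
grip/trigger rows, max channel cols 322-362
146 [168, 166, 167, 169, 168, 170, 169, 170, 168, 169, 169, 172, 158, 146, 120, 134, 148, 163, 167, 166, 164, 165, 163, 164, 161, 161, 161, 164, 174, 172, 217, 226, 222, 219, 215, 217]
148 [167, 166, 166, 166, 165, 164, 165, 163, 164, 165, 154, 105, 65, 72, 83, 71, 56, 144, 165, 162, 164, 163, 165, 163, 165, 168, 158, 108, 68, 66, 66, 110, 203, 224, 223, 221]
150 [167, 175, 170, 167, 159, 151, 145, 143, 151, 129, 73, 49, 59, 80, 85, 69, 63, 148, 169, 163, 163, 163, 163, 165, 152, 104, 57, 46, 74, 82, 66, 72, 195, 216, 214, 213]
152 [169, 165, 173, 131, 80, 78, 95, 91, 68, 53, 53, 52, 61, 88, 87, 68, 60, 97
[... 326 characters left out ...]
71, 99, 155, 173, 105, 50, 49, 51, 49, 49, 46, 40, 63, 123, 187, 204, 206, 209, 215]
158 [165, 162, 145, 255, 255, 255, 232, 93, 49, 51, 52, 53, 49, 52, 134, 148, 94, 67, 154, 175, 176, 102, 45, 49, 50, 50, 43, 84, 190, 249, 252, 251, 241, 227, 229, 231]
160 [165, 165, 120, 70, 72, 68, 58, 51, 54, 54, 52, 48, 73, 119, 161, 162, 129, 95, 90, 79, 59, 51, 49, 48, 45, 70, 127, 247, 255, 253, 248, 222, 238, 245, 247, 247]
grip top [[0.0128, -0.1111], [0.0089, -0.122], [-0.0104, -0.1211], [-0.0069, -0.1106]]
trig top [[0.0097, -0.1465], [0.008, -0.156], [-0.0095, -0.1564], [-0.0073, -0.1467]]
jaw face top corners [[0.0185, -0.0392], [-0.0218, -0.042]] bottom [[0.0209, -0.0408], [-0.0175, -0.0461]]
```

```bash
python3 - <<'E'
from h import *
t=get_image('top')
a=np.radians(-3.2);ex=np.array([np.cos(a),np.sin(a)]);ey=np.array([-np.sin(a),np.cos(a)])
o=np.array([.5125,-.0057-.0085])
for n,u,v,z in(('jaw',304.7,148,.071),('jaw',303.9,154,.071),('jaw',303.5,160,.071),('grip+y',333.6,152,.138),('grip-y',338.6,152,.138),('gripx',336,147.5,.138),('gripx-',336,155.2,.138),('trig+y',349.6,152,.152),('trig-y',353.1,152,.152),('trigx+',351.5,147.2,.152),('trigx-',351.5,155.5,.152)):
    P=ray(t,u,v,z)[:2];print(n,P.round(4),((P-o)@ex).round(4),((P-o)@ey).round(4))
E
```

```text
jaw [ 0.5285 -0.0532] 0.0181 -0.038
jaw [ 0.5111 -0.0512] 0.0006 -0.037
jaw [ 0.4938 -0.0503] -0.0167 -0.0371
grip+y [ 0.5039 -0.1222] -0.0026 -0.1083
grip-y [ 0.5043 -0.1355] -0.0014 -0.1216
gripx [ 0.5163 -0.1285] 0.0102 -0.1139
gripx- [ 0.4954 -0.1286] -0.0107 -0.1152
trig+y [ 0.502  -0.1616] -0.0023 -0.1477
trig-y [ 0.5023 -0.1708] -0.0014 -0.1569
trigx+ [ 0.5151 -0.1666] 0.0111 -0.152
trigx- [ 0.4928 -0.1666] -0.0112 -0.1532
```

```bash
python3 - <<'E'
from h import *
go([.505,-.135,.225],176.8); go([.505,-.135,.1],176.8)
E
```

```text
units [ 0.01  -0.603 -0.007] yaw 0.0001 at [ 0.5137 -0.0147  0.2279] [177.9   -0.72 176.81]
units [ 0.002 -0.626  0.617] yaw 0.0001 at [ 0.5137 -0.0147  0.2279] [177.9   -0.72 176.81]
```

Emit:
send_rows(translation=[[0,-0.12,0],[0,-0.26,0],[0.01,-0.4,0],[0.01,-0.53,-0.005],[0.01,-0.603,-0.007]], yaw=[0,0,0,0,0], jaw=[85,85,85,85,85])

```text
time_s: 12.82
tool_pos: [0.5047, -0.1372, 0.2251]
eef_rot: [177.9, -0.7, 176.7]
contact_force: [1.1, 0.8, -1.1]
finger_gap: 0.0852
grasp_force: 0.0
```

Emit:
send_rows(translation=[[0,0,0],[0,-0.002,0.06],[0,-0.004,0.12],[0,-0.007,0.18],[0,-0.007,0.18]], yaw=[0,0,0,0,0], jaw=[85,85,85,85,85])

```text
time_s: 13.23
tool_pos: [0.5038, -0.1342, 0.1874]
eef_rot: [177.8, -0.8, 176.8]
contact_force: [-0.2, 0.6, -0.2]
finger_gap: 0.0847
grasp_force: 0.0
```

```bash
python3 - <<'E'
from h import *
s=snap('scene');go([.505,-.135,.1],176.8)
a=cv2.resize(s['color'][70:200,220:330],None,fx=4.6,fy=4.6,interpolation=cv2.INTER_CUBIC)
cv2.imwrite('pics/h.png',a[:,:,::-1])
st=get_state();p=st['tool_pos'];R=Ro.from_euler('xyz',st['eef_rot'],degrees=True).as_matrix()
for sy in(.0425,-.0425):
    u,v=proj(s,p+R@[0,sy,-.013]);print('tip crop',(u-220+.5)*4.6-.5,(v-70+.5)*4.6-.5)
E
```

```text
units [-0.01  -0.02   0.443] yaw 0.0002 at [ 0.5042 -0.1343  0.1887] [177.86  -0.78 176.84]
tip crop 200.67601566687912 131.67801653790858
tip crop 300.51624784571834 60.7244944826426
```

View pics/h.png

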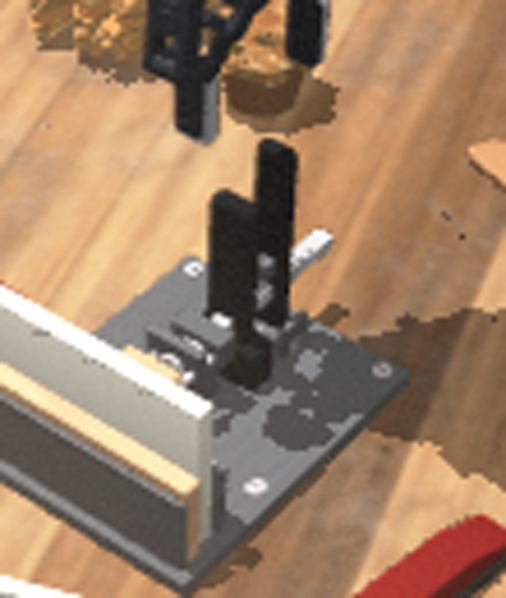

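The fingers, with tips at crop (205,135) and (313,60), sit above either side of grip (232,195) and trigger (277,145), and match their predicted pixels. I'll descend and do the first squeeze.

Emit:
send_rows(translation=[[-0.002,-0.005,0.08],[-0.004,-0.008,0.18],[-0.006,-0.012,0.29],[-0.01,-0.017,0.39],[-0.01,-0.02,0.44]], yaw=[0,0,0,0,0], jaw=[85,85,85,85,85])

```text
time_s: 13.7
tool_pos: [0.5054, -0.1354, 0.1003]
eef_rot: [177.9, -0.7, 176.8]
contact_force: [-1.4, -1.0, 0.0]
finger_gap: 0.0852
grasp_force: 0.0
```

Emit:
send_rows(translation=[[0,0,0],[0,0,0],[0,0,0],[0,0,0],[0,0,0]], yaw=[0,0,0,0,0], jaw=[70,60,50,50,50])

```text
time_s: 14.12
tool_pos: [0.5068, -0.1365, 0.103]
eef_rot: [178.0, -0.5, 176.8]
contact_force: [-0.1, -3.8, 3.0]
finger_gap: 0.0502
grasp_force: 2.2
```

```bash
python3 - <<'E'
from h import *
s=snap('scene','s1.png');snap('top','t1.png');st=get_state();print(st['contact_force'],st['torque'],st['grasp_force'],st['finger_gap']);go([.505,-.135,.1],176.8)
E
```

```text
[ 0.95558009 -3.57175365  2.91337592] [-0.9503303  -0.10334862  0.02696633] 2.2442832333035767 0.05010658501730118
units [0.008 0.006 0.013] yaw 0.0 at [ 0.5066 -0.1363  0.1025] [177.94  -0.55 176.8 ]
```

Emit:
send_rows(translation=[[0,0,0],[0,0,0],[0,0,0]], yaw=[0,0,0], jaw=[44,38,38])

```text
time_s: 14.47
tool_pos: [0.5064, -0.1372, 0.1024]
eef_rot: [178.1, -0.6, 176.8]
contact_force: [-0.6, -12.2, 8.5]
finger_gap: 0.0382
grasp_force: 7.0
```

Emit:
send_rows(translation=[[0,0,0],[0,0,0],[0,0,0],[0,0,0]], yaw=[0,0,0,0], jaw=[35,33,31,31])

```text
time_s: 14.8
tool_pos: [0.5064, -0.1369, 0.1027]
eef_rot: [178.0, -0.6, 176.8]
contact_force: [-2.9, -5.8, 15.6]
finger_gap: 0.0357
grasp_force: 59.4
```

```bash
python3 - <<'E'
from h import *
s=snap('scene','s2.png');snap('top','t2.png');st=get_state();print(st['contact_force'],st['torque'],st['grasp_force'],st['finger_gap'],st['tool_pos'])
E
```

```text
[-2.18334477 -4.46915158 15.45939412] [-3.02392387  0.79949837 -0.02542806] 59.434061080100946 0.035748163558468146 [ 0.50636025 -0.13681822  0.10269849]
```

```bash
cat >> h.py <<'E'
def tail(f):
    im=cv2.imread('pics/'+f)
    h=cv2.cvtColor(im,cv2.COLOR_BGR2HSV).astype(int)
    u0,v0,u1,v1=(278,108,302,140) if f[0] in 's' or 'scene' in f else (346,148,372,172)
    m=((h[...,1]<40)&(h[...,2]>185))[v0:v1,u0:u1].astype(np.uint8)
    n,l,st,ce=cv2.connectedComponentsWithStats(m)
    if n<2: return None
    j=1+st[1:,4].argmax(); return st[j]+[u0,v0,0,0,0],ce[j]+[u0,v0]
E
python3 - <<'E'
from h import *
for f in('e_scene.png','s1.png','s2.png','e_top.png','t1.png','t2.png'): print(f,tail(f))
s=get_image('scene');t=get_image('top')
# pixel motion of tail end per 10mm bar travel
a=np.radians(-3.2);ey=np.array([-np.sin(a),np.cos(a),0]);o=np.array([.5125,-.0099,.055])
for im in(s,t):
    for d in(-.19,-.18,-.17): print(np.round(proj(im,o+d*ey),2))
E
```

```text
e_scene.png (array([284, 120,   8,   6,  25]), array([287.4 , 122.44]))
s1.png (array([282, 120,  10,   8,  35]), array([286.08571429, 123.54285714]))
s2.png (array([281, 121,  10,   7,  33]), array([285.36363636, 124.09090909]))
e_top.png (array([349, 158,  14,   5,  60]), array([355.85      , 159.88333333]))
t1.png None
t2.png None
[286.72 124.04]
[284.55 125.89]
[282.35 127.75]
[354.89 160.14]
[351.41 159.83]
[347.94 159.52]
```

```bash
cat >> h.py <<'E'
def tailend(f,im,h=.055):
    # brightness (min channel) profile along bar axis; x = clamp y rel slot mid (m); outer-end edge by half level
    a=np.radians(-3.2);ey=np.array([-np.sin(a),np.cos(a),0]);ex=np.array([np.cos(a),np.sin(a),0]);o=np.array([.5125,-.0099,h])
    g=cv2.imread('pics/'+f).min(2).astype(np.float32) if isinstance(f,str) else f.min(2).astype(np.float32)
    d=np.arange(-.225,-.165,.0005);prof=[]
    for w in np.arange(-.012,.0121,.002):
        q=np.array([proj(im,o+k*ey+w*ex) for k in d],np.float32)
        prof.append(cv2.remap(g,q[None,:,0],q[None,:,1],cv2.INTER_LINEAR)[0])
    return d,np.array(prof)
E
python3 - <<'E'
from h import *
s=get_image('scene')
for f in('e_scene.png','s1.png','s2.png'):
    d,p=tailend(f,s); print(f)
    for r in p[2:11:2]: print(r[::6].astype(int).tolist())
E
```

```text
e_scene.png
[100, 98, 94, 92, 89, 91, 87, 87, 96, 100, 95, 96, 97, 110, 108, 108, 100, 100, 99, 101]
[91, 89, 90, 91, 93, 120, 140, 138, 154, 151, 150, 153, 135, 134, 121, 115, 111, 119, 105, 92]
[95, 96, 95, 93, 96, 157, 237, 239, 237, 231, 228, 191, 187, 217, 181, 157, 167, 121, 73, 23]
[94, 97, 97, 94, 111, 195, 234, 237, 234, 231, 229, 229, 224, 225, 224, 164, 127, 32, 24, 26]
[97, 97, 96, 94, 91, 121, 202, 178, 190, 179, 183, 174, 164, 143, 117, 44, 22, 22, 29, 42]
s1.png
[111, 108, 104, 101, 97, 100, 100, 101, 107, 111, 108, 106, 107, 122, 119, 121, 112, 110, 112, 113]
[101, 99, 100, 101, 103, 124, 150, 149, 164, 161, 161, 172, 151, 145, 141, 148, 133, 142, 128, 129]
[104, 105, 104, 103, 102, 152, 238, 248, 248, 233, 223, 241, 230, 212, 229, 232, 220, 194, 160, 97]
[106, 106, 105, 103, 104, 130, 222, 247, 247, 244, 242, 241, 237, 242, 242, 239, 226, 195, 95, 29]
[107, 109, 106, 105, 104, 132, 211, 190, 206, 197, 200, 184, 181, 188, 206, 173, 119, 23, 28, 31]
s2.png
[113, 110, 103, 103, 100, 101, 100, 97, 101, 104, 105, 105, 107, 121, 118, 119, 111, 112, 112, 113]
[101, 98, 100, 102, 102, 103, 107, 137, 160, 161, 162, 173, 152, 145, 140, 148, 138, 149, 130, 132]
[104, 105, 104, 102, 102, 100, 112, 197, 247, 244, 244, 242, 230, 211, 229, 231, 229, 204, 181, 142]
[104, 107, 107, 104, 103, 105, 139, 221, 246, 247, 244, 240, 237, 242, 242, 240, 242, 238, 213, 132]
[108, 110, 108, 104, 104, 102, 97, 137, 202, 197, 202, 185, 181, 188, 208, 207, 194, 153, 64, 28]
```

```bash
cat >> h.py <<'E'
def bar(f,im=None):
    im=im or get_image('scene'); d,p=tailend(f,im); out=[]
    for r in p[5:10]:
        lo,hi=r[:15].mean(),np.sort(r)[-40:].mean(); i=np.argmax(r>(lo+hi)/2); out.append(d[i-1]+.0005*((lo+hi)/2-r[i-1])/(r[i]-r[i-1]))
    return np.round(np.mean(out)*1e3,2)
def look(f):
    im=snap('scene',f);st=get_state();print(f,'tail',bar(f,im),'F',st['contact_force'].round(1),'grasp',round(st['grasp_force'],1),'gap',round(st['finger_gap'],4),'pos',st['tool_pos'].round(4),'t',st['time_s'])
E
python3 - <<'E'
from h import *
s=get_image('scene')
for f in('e_scene.png','s1.png','s2.png'): print(f,bar(f,s))
E
```

```text
e_scene.png -210.25
s1.png -209.03
s2.png -205.04
```

Emit:
send_rows(translation=[[0,0,0],[0,0,0],[0,0,0],[0,0,0],[0,0,0]], yaw=[0,0,0,0,0], jaw=[50,78,78,78,78])

```text
time_s: 15.52
tool_pos: [0.5058, -0.1356, 0.1015]
eef_rot: [177.9, -0.7, 176.8]
contact_force: [-0.6, 0.3, -0.4]
finger_gap: 0.078
grasp_force: 0.0
```

```bash
python3 -c "
from h import *
look('s3.png')"
```

```text
s3.png tail -205.13 F [-0.4 -0.4  0.3] grasp 0.0 gap 0.0777 pos [ 0.5059 -0.1357  0.1016] t 15.5667
```

Emit:
send_rows(translation=[[0,0,0],[0,0,0],[0,0,0],[0,0,0],[0,0,0]], yaw=[0,0,0,0,0], jaw=[60,45,34,31,31])

```text
time_s: 15.98
tool_pos: [0.5063, -0.1369, 0.1025]
eef_rot: [178.0, -0.6, 176.8]
contact_force: [-3.1, -3.1, 11.7]
finger_gap: 0.0356
grasp_force: 60.1
```

```bash
python3 -c "
from h import *
look('s4.png')"
```

```text
s4.png tail -198.45 F [-2.5 -3.3 10.8] grasp 60.1 gap 0.0355 pos [ 0.5063 -0.1369  0.1025] t 16.0333
```

Emit:
send_rows(translation=[[0,0,0],[0,0,0],[0,0,0],[0,0,0],[0,0,0]], yaw=[0,0,0,0,0], jaw=[50,78,78,78,78])

```text
time_s: 16.45
tool_pos: [0.5059, -0.1357, 0.1016]
eef_rot: [177.9, -0.6, 176.8]
contact_force: [0.1, -0.0, 0.5]
finger_gap: 0.0778
grasp_force: 0.0
```

```bash
python3 -c "
from h import *
look('s5.png')"
```

```text
s5.png tail -198.79 F [0.2 0.2 0.2] grasp 0.0 gap 0.0779 pos [ 0.506  -0.1357  0.1016] t 16.5
```

Emit:
send_rows(translation=[[0,0,0],[0,0,0],[0,0,0],[0,0,0],[0,0,0]], yaw=[0,0,0,0,0], jaw=[60,45,34,31,31])

```text
time_s: 16.92
tool_pos: [0.5063, -0.1369, 0.1025]
eef_rot: [178.0, -0.6, 176.8]
contact_force: [-2.9, -3.1, 10.7]
finger_gap: 0.0355
grasp_force: 60.1
```

```bash
python3 -c "
from h import *
look('s6.png')"
```

```text
s6.png tail -191.65 F [-3.  -2.5 10.3] grasp 60.1 gap 0.0356 pos [ 0.5063 -0.1369  0.1025] t 16.9667
```

Emit:
send_rows(translation=[[0,0,0],[0,0,0],[0,0,0],[0,0,0],[0,0,0]], yaw=[0,0,0,0,0], jaw=[50,78,78,78,78])

```text
time_s: 17.38
tool_pos: [0.5059, -0.1357, 0.1016]
eef_rot: [177.9, -0.6, 176.8]
contact_force: [-0.2, 0.6, -1.1]
finger_gap: 0.0781
grasp_force: 0.0
```

Emit:
send_rows(translation=[[0,0,0],[0,0,0],[0,0,0],[0,0,0],[0,0,0]], yaw=[0,0,0,0,0], jaw=[60,45,34,31,31])

```text
time_s: 17.8
tool_pos: [0.5063, -0.1369, 0.1025]
eef_rot: [178.0, -0.6, 176.8]
contact_force: [-2.9, -3.5, 10.9]
finger_gap: 0.0358
grasp_force: 60.1
```

```bash
python3 -c "
from h import *
look('s7.png')"
```

```text
s7.png tail -184.37 F [-2.7 -3.6 10.7] grasp 60.1 gap 0.0358 pos [ 0.5063 -0.1369  0.1025] t 17.85
```

Emit:
send_rows(translation=[[0,0,0],[0,0,0],[0,0,0],[0,0,0],[0,0,0]], yaw=[0,0,0,0,0], jaw=[50,78,78,78,78])

```text
time_s: 18.27
tool_pos: [0.5059, -0.1357, 0.1016]
eef_rot: [177.9, -0.7, 176.8]
contact_force: [0.3, 0.5, 0.1]
finger_gap: 0.0781
grasp_force: 0.0
```

Emit:
send_rows(translation=[[0,0,0],[0,0,0],[0,0,0],[0,0,0],[0,0,0]], yaw=[0,0,0,0,0], jaw=[60,50,44,44,44])

```text
time_s: 18.68
tool_pos: [0.5062, -0.1362, 0.102]
eef_rot: [177.9, -0.6, 176.8]
contact_force: [0.5, -4.7, 3.4]
finger_gap: 0.0439
grasp_force: 2.4
```

```bash
python3 - <<'E'
from h import *
look('s8.png'); s=get_image('scene')
g=cv2.imread('pics/e_scene.png')[...,2].astype(float)
a=np.radians(-3.2);ex=np.array([np.cos(a),np.sin(a)]);ey=np.array([-np.sin(a),np.cos(a)]);o=np.array([.5125,-.0093])
for u in range(248,259,2):
    col=g[140:166,u]; i=int(np.argmin(np.diff(col[4:])))+4; h=(col[i-1]+col[i+2])/2
    k=[j for j in range(i-2,i+3) if col[j]>=h>col[j+1]]
    if k:
        v=140+k[0]+(col[k[0]]-h)/(col[k[0]]-col[k[0]+1]);P=ray(s,u,v,.037)[:2];print(u,v,((P-o)@ex).round(4),((P-o)@ey).round(4))
E
```

```text
s8.png tail -179.57 F [-0.4 -4.   4.8] grasp 2.4 gap 0.0441 pos [ 0.5062 -0.1362  0.102 ] t 18.7333
248 147.67361111111111 0.0346 -0.0658
250 149.09677419354838 0.027 -0.0649
252 150.23529411764707 0.0201 -0.065
254 151.34895833333334 0.0133 -0.065
256 147.93333333333334 0.0175 -0.0785
258 152.0859375 0.0033 -0.0695
```

Emit:
send_rows(translation=[[0,0,0],[0,0,0],[0,0,0]], yaw=[0,0,0], jaw=[40,40,40])

```text
time_s: 19.03
tool_pos: [0.5062, -0.1365, 0.102]
eef_rot: [178.0, -0.6, 176.8]
contact_force: [-0.2, -8.4, 6.3]
finger_gap: 0.04
grasp_force: 4.4
```

Emit:
send_rows(translation=[[0,0,0],[0,0,0],[0,0,0]], yaw=[0,0,0], jaw=[36,31,31])

```text
time_s: 19.28
tool_pos: [0.5062, -0.1368, 0.1025]
eef_rot: [178.0, -0.6, 176.8]
contact_force: [-2.6, -5.7, 13.5]
finger_gap: 0.0355
grasp_force: 59.8
```

```bash
python3 -c "
from h import *
look('s9.png')"
```

```text
s9.png tail -178.6 F [-2.  -4.8 12.7] grasp 59.8 gap 0.0354 pos [ 0.5062 -0.1369  0.1024] t 19.3333
```

Emit:
send_rows(translation=[[0,0,0],[0,0,0],[0,0,0],[0,0,0],[0,0,0]], yaw=[0,0,0,0,0], jaw=[50,78,78,78,78])

```text
time_s: 19.75
tool_pos: [0.5059, -0.1356, 0.1015]
eef_rot: [177.9, -0.7, 176.8]
contact_force: [-0.2, -0.1, -0.8]
finger_gap: 0.0783
grasp_force: 0.0
```

```bash
python3 -c "
from h import *
look('s10.png')"
```

```text
s10.png tail -173.09 F [-0.1 -0.6 -0.8] grasp 0.0 gap 0.0777 pos [ 0.5059 -0.1357  0.1016] t 19.8
```

Emit:
send_rows(translation=[[0,0,0],[0,0,0],[0,0,0],[0,0,0],[0,0,0]], yaw=[0,0,0,0,0], jaw=[60,50,44,44,44])

```text
time_s: 20.22
tool_pos: [0.5063, -0.1366, 0.1021]
eef_rot: [178.0, -0.6, 176.8]
contact_force: [-0.9, -6.2, 2.8]
finger_gap: 0.0441
grasp_force: 3.2
```

```bash
python3 -c "
from h import *
look('s11.png')"
```

```text
s11.png tail -181.83 F [-1.2 -5.3  3.9] grasp 3.2 gap 0.0439 pos [ 0.5063 -0.1366  0.1021] t 20.2667
```

```bash
python3 - <<'E'
from h import *
s=get_image('scene')
for f in('s6.png','s7.png','s8.png','s9.png','s10.png','s11.png'):
    d,p=tailend(f,s); print(f,(d[::6][8:]*1e3).astype(int).tolist() if f=='s6.png' else '')
    for r in p[4:11:1]: print(r[::6].astype(int).tolist()[8:])
E
```

```text
s6.png [-200, -197, -194, -191, -188, -185, -182, -179, -176, -173, -170, -167]
[102, 101, 100, 114, 134, 152, 148, 154, 137, 148, 130, 132]
[102, 101, 108, 149, 192, 213, 205, 219, 202, 197, 163, 145]
[102, 103, 109, 175, 233, 249, 243, 239, 228, 202, 181, 143]
[104, 105, 103, 156, 236, 248, 246, 233, 232, 219, 217, 153]
[105, 104, 104, 124, 223, 246, 245, 241, 242, 238, 214, 131]
[101, 100, 101, 159, 221, 238, 237, 241, 241, 213, 163, 53]
[98, 97, 98, 152, 187, 193, 212, 208, 187, 150, 63, 28]
s7.png 
[101, 100, 101, 104, 106, 108, 135, 152, 146, 154, 131, 130]
[102, 101, 103, 105, 107, 113, 159, 221, 215, 211, 168, 144]
[103, 104, 105, 106, 106, 122, 197, 246, 248, 234, 190, 142]
[104, 105, 105, 104, 103, 133, 216, 250, 246, 237, 216, 154]
[103, 103, 102, 100, 99, 120, 208, 248, 246, 242, 213, 131]
[100, 100, 98, 97, 97, 101, 178, 243, 246, 217, 163, 50]
[98, 97, 98, 98, 101, 111, 148, 204, 189, 153, 64, 25]
s8.png 
[100, 99, 99, 105, 107, 109, 108, 113, 139, 152, 132, 133]
[101, 99, 103, 108, 109, 108, 107, 114, 183, 213, 175, 150]
[104, 103, 105, 107, 106, 105, 103, 126, 201, 24
[... 760 characters left out ...]
, 109, 170, 198, 140, 67]
[103, 104, 106, 108, 107, 105, 103, 101, 161, 212, 102, 21]
[104, 105, 106, 105, 104, 102, 98, 97, 127, 125, 27, 24]
[103, 102, 102, 100, 100, 98, 92, 82, 84, 35, 29, 28]
[100, 99, 98, 99, 98, 97, 74, 52, 34, 26, 29, 31]
[99, 97, 98, 98, 96, 77, 55, 33, 26, 26, 31, 45]
s11.png 
[101, 101, 104, 104, 103, 107, 105, 106, 106, 108, 122, 133]
[102, 102, 105, 106, 107, 107, 105, 105, 104, 108, 146, 146]
[104, 105, 106, 107, 107, 105, 103, 102, 101, 101, 138, 144]
[105, 105, 105, 104, 104, 102, 99, 99, 99, 108, 140, 105]
[103, 103, 102, 100, 101, 98, 97, 97, 97, 110, 103, 71]
[100, 99, 97, 99, 98, 96, 97, 96, 95, 71, 61, 38]
[98, 96, 97, 98, 96, 97, 98, 95, 72, 40, 33, 29]
```

Emit:
send_rows(translation=[[0,0,0],[0,0,0],[0,0,0]], yaw=[0,0,0], jaw=[40,40,40])

```text
time_s: 20.57
tool_pos: [0.5063, -0.1367, 0.1022]
eef_rot: [178.0, -0.6, 176.8]
contact_force: [-0.9, -6.2, 6.0]
finger_gap: 0.0398
grasp_force: 3.7
```

Emit:
send_rows(translation=[[0,0,0],[0,0,0],[0,0,0],[0,0,0],[0,0,0]], yaw=[0,0,0,0,0], jaw=[36,33,31,31,31])

```text
time_s: 20.98
tool_pos: [0.5064, -0.1369, 0.1026]
eef_rot: [178.0, -0.6, 176.8]
contact_force: [-4.0, -2.3, 12.0]
finger_gap: 0.0356
grasp_force: 59.9
```

```bash
python3 - <<'E'
from h import *
look('s12.png');s=get_image('scene')
a=np.radians(-3.2)
d,p=tailend('s12.png',s)
for r in p[4:10]: print(r[::6].astype(int).tolist()[12:])
# pad top strip in scene: white mask box vs before (pad pose), crop used in g (190,80,/4.6)
im=cv2.imread('pics/s12.png')
for f in('s3.png','s10.png','s12.png'):
    g=cv2.imread('pics/'+f).min(2).astype(float)
    print(f,[g[125:150,u].astype(int).tolist() for u in (235,)])
E
```

```text
s12.png tail -192.06 F [-3.  -2.5 12.4] grasp 59.9 gap 0.0362 pos [ 0.5063 -0.1369  0.1026] t 21.0333
[106, 108, 108, 108, 109, 107, 118, 122]
[107, 108, 107, 106, 104, 105, 133, 144]
[106, 106, 103, 101, 99, 99, 130, 160]
[104, 102, 98, 96, 99, 99, 118, 143]
[100, 99, 95, 96, 98, 99, 110, 104]
[98, 98, 97, 96, 97, 88, 88, 39]
s3.png [[136, 133, 129, 127, 131, 136, 142, 147, 151, 151, 151, 152, 156, 154, 146, 225, 253, 254, 254, 252, 173, 176, 173, 174, 170]]
s10.png [[134, 133, 127, 125, 130, 136, 138, 144, 154, 148, 154, 150, 154, 155, 147, 139, 194, 254, 254, 254, 254, 145, 172, 171, 166]]
s12.png [[134, 131, 127, 127, 128, 136, 139, 146, 152, 150, 154, 155, 154, 152, 144, 146, 244, 253, 254, 254, 248, 178, 175, 172, 172]]
```

```bash
sed -i 's/np.arange(-.225,-.165,.0005)/np.arange(-.225,-.145,.0005)/' h.py; python3 - <<'E'
from h import *
s=get_image('scene')
for f in('s7.png','s9.png','s11.png','s12.png'):
    d,p=tailend(f,s); i=np.searchsorted(d,-.1861)
    print(f,(d[i::4]*1e3).round().astype(int).tolist() if f=='s7.png' else '')
    for r in p[3:8]: print(r[i::4].astype(int).tolist())
E
```

```text
s7.png [-186, -184, -182, -180, -178, -176, -174, -172, -170, -168, -166, -164, -162, -160, -158, -156, -154, -152, -150, -148, -146]
[107, 108, 115, 117, 116, 122, 119, 118, 117, 116, 116, 115, 113, 109, 89, 67, 51, 38, 30, 29, 33]
[108, 123, 142, 152, 150, 154, 154, 126, 134, 130, 126, 125, 109, 87, 66, 47, 33, 31, 28, 31, 37]
[113, 132, 187, 221, 212, 227, 211, 177, 161, 144, 140, 116, 88, 65, 43, 31, 30, 28, 29, 33, 51]
[122, 170, 223, 246, 247, 245, 234, 205, 172, 142, 126, 93, 62, 37, 30, 29, 28, 26, 29, 33, 53]
[133, 186, 233, 250, 248, 242, 237, 232, 191, 154, 117, 64, 31, 29, 27, 29, 28, 31, 39, 43, 53]
s9.png 
[105, 107, 107, 107, 112, 118, 110, 114, 117, 115, 117, 117, 114, 109, 89, 70, 50, 32, 27, 30, 33]
[107, 108, 108, 114, 134, 152, 153, 129, 136, 132, 126, 126, 109, 88, 67, 46, 27, 29, 30, 32, 37]
[107, 107, 106, 113, 149, 220, 216, 185, 168, 150, 143, 117, 89, 64, 42, 28, 30, 31, 29, 30, 51]
[105, 103, 102, 106, 143, 208, 249, 218, 184, 155, 132, 95, 62, 36, 29, 29, 31, 32, 31, 34, 57]
[102, 99, 99, 104, 142, 201, 234, 241, 201, 163, 121, 66, 29, 28, 28, 28, 30, 36, 
[... 286 characters left out ...]
29, 31, 29, 29, 32, 40, 79]
[105, 103, 102, 102, 101, 101, 101, 127, 147, 144, 106, 63, 41, 30, 28, 28, 28, 31, 35, 44, 87]
[102, 100, 99, 99, 99, 99, 108, 129, 128, 105, 74, 48, 32, 30, 28, 29, 31, 37, 43, 54, 79]
s12.png 
[105, 107, 108, 109, 109, 107, 105, 108, 111, 113, 113, 113, 112, 108, 89, 62, 41, 31, 29, 24, 27]
[108, 108, 109, 108, 109, 107, 107, 112, 121, 122, 124, 125, 107, 87, 66, 45, 27, 29, 28, 29, 39]
[108, 109, 106, 106, 105, 103, 105, 121, 143, 144, 147, 119, 89, 65, 42, 28, 28, 29, 29, 32, 53]
[106, 104, 102, 101, 99, 99, 99, 118, 144, 160, 134, 96, 62, 36, 29, 28, 29, 30, 31, 34, 57]
[102, 99, 97, 96, 98, 99, 99, 105, 129, 143, 119, 63, 27, 27, 27, 29, 30, 35, 40, 45, 58]
```

```bash
python3 - <<'E'
from h import *
e=cv2.imread('pics/e_scene.png');t=cv2.imread('pics/e_top.png')
print('scene R, u 244..262');
for v in range(142,166): print(v,e[v,244:263,2].tolist())
print('top B | G, u 300..310')
for v in range(146,164,2): print(v,t[v,300:310,0].tolist(),t[v,300:310,1].tolist())
# predicted face corners for bar0=0 and 3 in both views
s=get_image('scene');tp=get_image('top')
a=np.radians(-3.2);ex=np.array([np.cos(a),np.sin(a),0]);ey=np.array([-np.sin(a),np.cos(a),0])
for n,im,ya in(('scene',s,-.0008),('top',tp,-.0057)):
    o=np.array([.5125,ya-.0085,0])
    for b in(0,.003): print(n,b,[np.round(proj(im,o+w*ex+(-.0405+b)*ey+[0,0,z]),1).tolist() for w,z in((.02,.071),(-.02,.071),(-.02,.037),(.02,.037),(0,.071),(0,.037))])
E
```

```text
scene R, u 244..262
142 [126, 126, 127, 129, 126, 127, 125, 112, 81, 110, 132, 132, 135, 107, 71, 68, 64, 72, 110]
143 [129, 129, 130, 132, 127, 128, 125, 110, 77, 71, 75, 116, 136, 128, 132, 96, 147, 98, 70]
144 [126, 128, 127, 125, 124, 122, 126, 114, 73, 73, 71, 68, 86, 120, 133, 130, 132, 174, 204]
145 [129, 128, 127, 190, 228, 157, 128, 118, 80, 72, 73, 63, 71, 71, 91, 129, 135, 128, 155]
146 [127, 126, 219, 248, 249, 251, 229, 142, 124, 164, 86, 69, 80, 70, 70, 68, 105, 133, 133]
147 [127, 128, 154, 226, 242, 249, 248, 249, 238, 214, 134, 190, 228, 201, 103, 72, 69, 70, 111]
148 [128, 125, 141, 138, 170, 233, 246, 249, 247, 247, 181, 155, 123, 186, 219, 101, 70, 67, 70]
149 [127, 124, 141, 143, 138, 138, 201, 235, 246, 248, 246, 245, 180, 149, 172, 126, 75, 69, 68]
150 [126, 125, 140, 144, 142, 141, 139, 143, 212, 241, 246, 246, 249, 234, 154, 141, 80, 109, 74]
151 [128, 130, 136, 139, 141, 143, 144, 136, 127, 155, 224, 242, 248, 245, 241, 173, 241, 229, 102]
152 [128, 133, 134, 133, 136, 142, 143, 141, 138, 132, 128, 165, 234, 232, 190, 188, 222, 150, 79]
153 [132, 133, 129, 1
[... 1884 characters left out ...]
 155, 184, 182, 127, 88, 86] [166, 167, 154, 111, 214, 239, 239, 164, 89, 84]
160 [175, 178, 160, 99, 162, 177, 178, 138, 251, 255] [169, 171, 158, 110, 223, 237, 237, 165, 245, 255]
162 [172, 175, 141, 90, 77, 76, 83, 89, 88, 80] [166, 169, 145, 108, 101, 99, 94, 89, 85, 80]
scene 0 [[245.8, 145.8], [257.9, 152.7], [257.9, 162.2], [246.1, 155.3], [251.8, 149.2], [251.9, 158.7]]
scene 0.003 [[245.0, 146.4], [257.2, 153.3], [257.2, 162.8], [245.3, 155.9], [251.0, 149.8], [251.2, 159.4]]
top 0 [[305.6, 147.4], [304.6, 161.3], [303.2, 163.6], [304.1, 150.2], [305.1, 154.3], [303.6, 156.9]]
top 0.003 [[304.6, 147.3], [303.6, 161.2], [302.1, 163.6], [303.1, 150.1], [304.1, 154.2], [302.6, 156.8]]
```

The shaded jaw front face gives a starting bar travel of about 2.5 mm in both views. Add about 40 mm of pumped travel and the bar is at about 42.5 mm, so the face is pushed back about 6 mm, mid-range. The trigger is held fully squeezed, so I'm handing in.

```bash
python3 -c "
from station import *
print(sign_off())"
```

```text
the job is handed in; nothing more can be done
None
```

I handed the job in with the pad seated in the clamp slot and the trigger still held fully squeezed; by my camera estimate the jaw face is pushed back about 6 mm on its spring, and `sign_off()` returned no verdict.

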